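# Stack the soil-sieve tower

## Robot

A 7-joint arm with a two-finger parallel gripper is mounted at the origin on the work surface. World frame = base frame: x ahead of the robot, y to its left, z up, the work surface at z = 0. Lengths are in m, angles in rad, forces in N, time in s.
With the tool pointing down it reaches from about 0.425 to 0.925 m from the base axis. Payload 6.8 kg.
Tool frame: the origin (TCP) lies midway between the tips of the shut fingers; the grasp point (between the pads) lies 19 mm behind it; z points along the fingers, y is the line along which they close (so a half turn about z gives the same grasp; the last joint's range is limited). The gripper opens to 85 mm and grips with 20 to 120 N. Pads are 22 mm wide; open, the fingers measure 114 mm over their backs; the gripper's body (76 mm by 85 mm) begins 54 mm behind the grasp point. The pads swing forward as they close: fully open they stand 13 mm farther back than shut.
Start: joints at [-1.297, 0.477, 0.022, 1.555, -0.011, 1.109, -0.083], TCP at [0.251, 0.626, 0.231] pointing down, gripper open.
Joint ranges: [-2.96, 2.96], [-0.34, 2.1], [-1.41, 1.46], [0.24, 2.44], [-1.37, 4.51], [0.17, 1.92], [-2.96, 2.96]. Speed limits (rad/s): [2.39, 2.39, 3.14, 3.14, 3.14, 3.14, 3.14].

## Interface

Orientations are given as a unit quaternion [x, y, z, w].
In Python, from station import get_state, read_camera, close_job, outline_of gives the robot as it stands. The module is installed in compiled form; this text tells all that it offers.
- The arm moves only by the tool carry_out, never from a script. Its argument "deltas" is text: rows parted by semicolons, each of 4 numbers parted by spaces: the shift along the tool's x, y, z scaled (see below), then the turn about the tool's z scaled (see below). In form: dx dy dz twist; .... A call has exactly 5 rows; each row is the pose to reach, as a shift and turn from the pose commanded when the call began, along the tool's axes at that moment, turning the shorter way round; what a row does not reach only later rows make up. The controller multiplies each number of a shift by 1000 mm and each number of a turn by 2 pi rad. A row lasts 1/10 s, in which the tool goes at most 50 mm and 8.59 degrees, less where a joint would pass 70% of its speed; a pose out of reach is approached as far as the arm can. A call with a number of a shift or a turn outside -1 to 1 is refused whole. A call with a gripper value outside its range is refused whole. "jaw" is the opening, from 0 (shut) to 1 (fully open), set as the call begins (left out, the last holds). The fingers move at their own pace and stop on an object; "force" is the grip in N (left out, the last holds). Time passes only in rows, so rows that repeat a pose let the fingers close, or fill a call up. It gives the time, the measured TCP pose, the force, the opening and the grip force at its end, in the units of the state.
- get_state(): the state, without advancing time (a new reading comes with each control period).
- read_camera(name): name is "scene" or "top"; returns a dict with "image" (480x640x3 uint8, red, green, blue), "z_map" (480x640 float32, m along the optical axis (not along the pixel's ray), 0 where there is no reading), "K" (3x3 intrinsics, pixels), "extrinsics" (4x4, takes a point from world to camera coordinates). Camera axes: x right, y up, looking along -z (the intrinsics and any distortion apply to the point x, -y, -z); pixel columns grow to the right and rows downward; lengths in m; the calibration is good to about 2 mm. A picture is of the moment at which its call begins.
- close_job(): hands the job in; it is judged then, once.
Trained networks look in a picture, given as the dict that the camera call returned (one of the last four; its "shot" number tells which), for a name from the list of things; names that differ only in an ending like _2 or _b are one class to them, and where a whole thing is asked for, a point or a joint stands for the part that bears it (a point fixed in the world has none). Each returns a list of dicts, best first, with "conf" (0 to 1); they miss things now and then, are a little off and sometimes report something else, mostly with a low value. They report only what shows in the picture. A call takes as long as a camera call. They do not tell look-alikes from the thing itself.
- outline_of(picture, query): "pixels" (480x640 bool, what is visible of it) and "position" ([row, column] in pixels, amid what is visible of it).
The state is a dict: "t": time; "qpos": joint angles; "joint_velocities": joint speeds; "joint_efforts": joint torques, N m; "tool_pos": TCP position; "tcp_rot": TCP orientation; "ft_force": force on the tool from outside, world axes, zero at the start; "wrist_torque": the same for the moment, N m; "grip_width": finger opening in m; "finger_force": force on a finger pad.
Only numpy, scipy, OpenCV 4.12 (cv2) and the standard library are available. Lean on these libraries where they do the work, as an engineer would, in place of code of your own. Each camera call takes 0.05 s, during which the arm holds its last target. There are 200 camera calls.

## Task

Put the soil-sieve set together on its round foot: first the collecting pan, on it the fine sieve, then the coarse sieve, and last the lid, setting each one upright and fully home in the part below and letting go of it before fetching the next. Leave the beaker, dish, jar, mortar and brass weight where they stand.

Things in the scene. Friction and masses are not known exactly. Their poses are not given: they have to be found in the camera images.
- foot: Fixed foot of the tower: dark steel disc 100 mm across, 8 mm thick, with an aluminium collar in the middle (66 mm outer, 52 mm inner diameter, top 16 mm above the table, 8 mm deep) that takes the spigot of the pan. Origin: centre of its underside, on the table; z up. A pan fully home has its origin 10 mm above this one.
- pan: Collecting pan: aluminium round cup, 60 mm outer diameter, 60 mm high in all, wall 4 mm, closed floor deep inside, no mesh; the tallest ring. It stands on a spigot 6 mm high, 47 mm wide, tapering to 40. Open top: socket 52 mm wide for the next spigot; the fine sieve fully home has its origin 54 mm above this one. Origin: underside centre of the spigot, z up the axis; yaw is free. 0.1 kg.
- fine_sieve: Fine sieve: aluminium ring, 60 mm outer diameter, 38 mm high in all, wall 4 mm, dense steel mesh (4 mm pitch) 15 mm below the rim; the shortest ring. It stands on a spigot 6 mm high, 47 mm wide, tapering to 40. Open top: socket 52 mm wide for the next spigot; the coarse sieve fully home has its origin 32 mm above this one. Origin: underside centre of the spigot, z up the axis; yaw is free. 0.1 kg.
- coarse_sieve: Coarse sieve: aluminium ring, 60 mm outer diameter, 48 mm high in all, wall 4 mm, three bars each way with big square openings, 15 mm below the rim. It stands on a spigot 6 mm high, 47 mm wide, tapering to 40. Open top: socket 52 mm wide for the next spigot; the lid fully home has its origin 42 mm above this one. Origin: underside centre of the spigot, z up the axis; yaw is free. 0.1 kg.
- lid: Lid: solid aluminium disc, 60 mm wide, 6 to 14 mm above its origin, with an upright black knob in the middle, 16 mm wide, 14 to 46 mm above the origin, to lift it by. It stands on a spigot 6 mm high, 47 mm wide, tapering to 40. Origin: underside centre of the spigot, z up the axis; yaw is free. 0.1 kg.
- beaker: Bystander: glass beaker, 66 mm across, 90 mm high, loose. Origin: centre of its underside.
- dish: Bystander: closed white plastic dish, 64 mm across, 16 mm high, loose. Origin: centre of its underside.
- jar: Bystander: amber jar with a green cap, 54 mm across, 85 mm high, loose. Origin: centre of its underside.
- mortar: Bystander: white ceramic bowl, 72 mm across, 42 mm high, loose. Origin: centre of its underside.
- weight: Bystander: brass weight with a small head, 38 mm across, 50 mm high, loose. Origin: centre of its underside.
Things that resemble listed ones, but are neither listed nor needed, are in the scene too. Leave any red look-alike of the coarse_sieve alone. Leave any blue look-alike of the pan alone.

How it is judged:
On the way, in this order (a step that is already met when the one before it is completed fails the run):
1. the collecting pan is nested in the foot, released, with all below it still nested (horizontal distance between pan and foot below 0.006 m and z of pan in the frame of foot between 0.007 and 0.013 m and angle between pan's own z axis and vertical below 0.07 rad and contact force between the fingers and pan below 0.3 N), for 0.2 s.
2. the fine sieve is nested on the pan, released, with all below it still nested (horizontal distance between pan and foot below 0.006 m and z of pan in the frame of foot between 0.007 and 0.013 m and angle between each of pan, fine_sieve's own z axis and vertical below 0.07 rad and horizontal distance between fine_sieve and pan below 0.006 m and z of fine_sieve in the frame of pan between 0.051 and 0.057 m and contact force between the fingers and fine_sieve below 0.3 N), for 0.2 s.
3. the coarse sieve is nested on the fine sieve, released, with all below it still nested (horizontal distance between pan and foot below 0.006 m and z of pan in the frame of foot between 0.007 and 0.013 m and angle between each of pan, fine_sieve, coarse_sieve's own z axis and vertical below 0.07 rad and horizontal distance between fine_sieve and pan below 0.006 m and z of fine_sieve in the frame of pan between 0.051 and 0.057 m and horizontal distance between coarse_sieve and fine_sieve below 0.006 m and z of coarse_sieve in the frame of fine_sieve between 0.029 and 0.035 m and contact force between the fingers and coarse_sieve below 0.3 N), for 0.2 s.
4. the lid is nested on the coarse sieve, released, with all below it still nested (horizontal distance between pan and foot below 0.006 m and z of pan in the frame of foot between 0.007 and 0.013 m and angle between each of pan, fine_sieve, coarse_sieve, lid's own z axis and vertical below 0.07 rad and horizontal distance between fine_sieve and pan below 0.006 m and z of fine_sieve in the frame of pan between 0.051 and 0.057 m and horizontal distance between coarse_sieve and fine_sieve below 0.006 m and z of coarse_sieve in the frame of fine_sieve between 0.029 and 0.035 m and horizontal distance between lid and coarse_sieve below 0.006 m and z of lid in the frame of coarse_sieve between 0.039 and 0.045 m and contact force between the fingers and lid below 0.3 N), for 0.2 s.
At the end, for the whole second after the job is handed in: From the bottom up foot, pan, fine sieve, coarse sieve, lid: each within 6 mm sideways and 3 mm in height of its fully nested place in the part below, tilted less than 0.07 rad, and at rest (horizontal distance between pan and foot below 0.006 m and z of pan in the frame of foot between 0.007 and 0.013 m and angle between each of pan, fine_sieve, coarse_sieve, lid's own z axis and vertical below 0.07 rad and horizontal distance between fine_sieve and pan below 0.006 m and z of fine_sieve in the frame of pan between 0.051 and 0.057 m and horizontal distance between coarse_sieve and fine_sieve below 0.006 m and z of coarse_sieve in the frame of fine_sieve between 0.029 and 0.035 m and horizontal distance between lid and coarse_sieve below 0.006 m and z of lid in the frame of coarse_sieve between 0.039 and 0.045 m and linear speed of each of pan, fine_sieve, coarse_sieve, lid below 0.02 m/s and angular speed of each of pan, fine_sieve, coarse_sieve, lid below 0.2 rad/s); the robot touches nothing.
It fails at once if the beaker is moved by more than 25 mm (distance of beaker from where it was at the start of the episode above 0.025 m).
It fails at once if the dish is moved by more than 25 mm (distance of dish from where it was at the start of the episode above 0.025 m).
It fails at once if the jar is moved by more than 25 mm (distance of jar from where it was at the start of the episode above 0.025 m).
It fails at once if the mortar is moved by more than 25 mm (distance of mortar from where it was at the start of the episode above 0.025 m).
It fails at once if the weight is moved by more than 25 mm (distance of weight from where it was at the start of the episode above 0.025 m).
It also fails if it takes over 115 s, if anything falls off the work surface, if the arm or the gripper's body presses on something with over 40 N, if the wrist force passes 120 N, or if a joint passes its speed limit or range.

## Working session

There is one attempt and no reset: what is moved stays moved. The work goes in short steps, Python scripts to look and compute and a tool call to move; the robot and the scene stay as the last step left them, time stands still between calls to the robot, and variables do not carry over. Pictures are saved under pics/ and viewed, at most 15 in all, crops included, and the job is handed in when it is done.

Besides the shell and the picture viewer there is one more tool, called after "Emit:" as name(argument=value, ...), one argument or row to a line, values as JSON. carry_out: Moves the arm, as the interface text tells. Shifts and turns lie within -1 to 1; 1 stands for 1000 mm of shift or 2 pi rad of turn. Its arguments: {"type":"object","properties":{"deltas":{"type":"string"},"jaw":{"type":"number"},"force":{"type":"number"}},"required":["deltas"]}

```bash
mkdir -p pics
cat > h.py <<'E'
import numpy as np, cv2
from station import *
def world(p):
    z=p["z_map"];K=p["K"];E=np.linalg.inv(p["extrinsics"])
    v,u=np.mgrid[0:480,0:640]
    x=(u-K[0,2])/K[0,0]*z;y=(v-K[1,2])/K[1,1]*z
    c=np.stack([x,-y,-z,np.ones_like(z)],-1)
    w=(c@E.T)[...,:3]; w[z==0]=np.nan
    return w
def save(p,n,crop=None,s=1):
    i=p["image"]
    if crop: i=i[crop[0]:crop[1],crop[2]:crop[3]]
    i=cv2.resize(i,None,fx=s,fy=s,interpolation=cv2.INTER_CUBIC)
    cv2.imwrite("pics/"+n,cv2.cvtColor(i,cv2.COLOR_RGB2BGR))
E
python3 - <<'E'
from h import *
print(get_state())
for n in("top","scene"):
    p=read_camera(n);save(p,n+"0.png");np.set_printoptions(precision=3,suppress=True)
    print(n,p.keys(),p["K"],p["extrinsics"])
    w=world(p)
    for q in "foot pan fine_sieve coarse_sieve lid beaker dish jar mortar weight".split():
        for d in outline_of(p,q)[:4]:
            m=d["pixels"];pts=w[m];pts=pts[~np.isnan(pts[:,0])]
            zt=np.percentile(pts[:,2],97) if len(pts) else np.nan
            t=pts[pts[:,2]>zt-.004] if len(pts) else pts
            print(q,round(d["conf"],2),np.round(d["position"]),m.sum(),"top z %.3f"%zt, (t.min(0)+t.max(0))[:2]/2 if len(t) else None, np.ptp(t,axis=0)[:2] if len(t) else None)
E
```

```text
{'t': 0.0, 'qpos': array([-1.29710989,  0.47779774,  0.02236839,  1.55647643, -0.01147767,
        1.10930049, -0.08308597]), 'joint_velocities': array([ 0.00053503,  0.00043328,  0.0006414 ,  0.00015383, -0.00089681,
       -0.00066181, -0.00092917]), 'joint_efforts': array([-2.60594325e-04, -5.96446037e+01,  1.60759952e+00, -2.81199521e+01,
        1.23494709e-02,  9.28577268e-03, -2.28773007e-05]), 'tool_pos': array([0.25130307, 0.62582381, 0.23031732]), 'tcp_rot': array([ 1.89726125e-01,  9.81836615e-01, -9.22273941e-04, -9.10365375e-05]), 'ft_force': array([-0.19780788, -0.13459851,  0.45921007]), 'wrist_torque': array([ 0.01895639,  0.00909274, -0.01078702]), 'finger_force': 0.0, 'grip_width': 0.0852893452017653}
top dict_keys(['image', 'z_map', 'K', 'extrinsics', 'shot']) [[530.336   0.    312.139]
 [  0.    530.336 237.328]
 [  0.      0.      1.   ]] [[ 0.006 -1.    -0.006 -0.034]
 [ 0.995  0.006  0.101 -0.611]
 [-0.101 -0.007  0.995 -1.004]
 [ 0.     0.     0.     1.   ]]
foot 0.96 [311. 379.] 2002 top z 0.018 [ 0.463 -0.162] [0.066 0.071]
foot 0.23 [240. 447.] 871 top z 0.
[... 1459 characters left out ...]
288] [0.063 0.059]
coarse_sieve 0.62 [358. 172.] 1439 top z 0.048 [ 0.67  -0.388] [0.062 0.059]
lid 0.74 [193. 370.] 433 top z 0.044 [0.47  0.162] [0.017 0.015]
lid 0.55 [208. 300.] 711 top z 0.042 [0.439 0.002] [0.075 0.07 ]
beaker 0.61 [259. 153.] 1657 top z 0.089 [ 0.45  -0.328] [0.068 0.064]
dish 0.88 [332. 319.] 877 top z 0.017 [ 0.75  -0.147] [0.064 0.062]
dish 0.67 [310. 211.] 1163 top z 0.048 [ 0.607 -0.288] [0.062 0.059]
dish 0.18 [195. 365.] 398 top z 0.044 [0.472 0.162] [0.013 0.015]
jar 0.91 [158. 413.] 859 top z 0.085 [0.456 0.316] [0.045 0.048]
mortar 0.62 [209. 300.] 704 top z 0.042 [0.44  0.002] [0.073 0.07 ]
weight 0.79 [269. 445.] 467 top z 0.050 [0.758 0.146] [0.021 0.02 ]
```

View pics/top0.png

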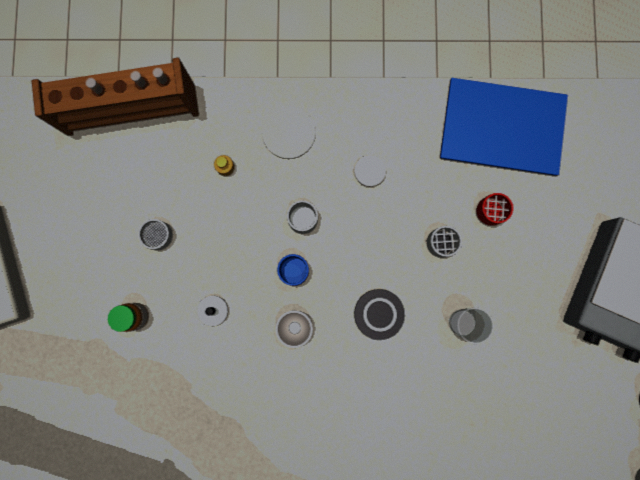

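View pics/scene0.png

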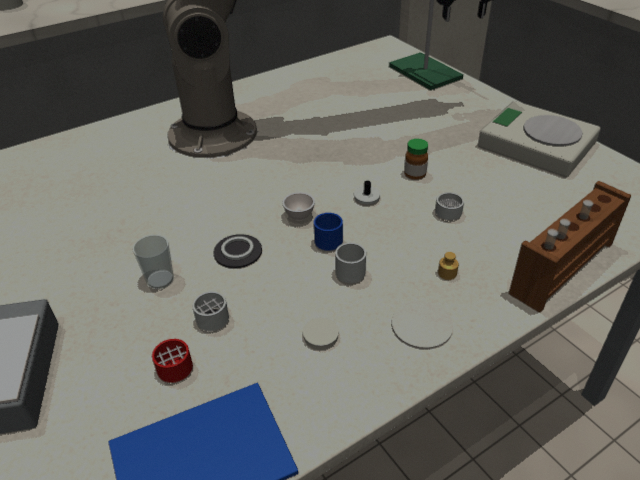

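Pictures: the top view shows the candidates. For the pan, the plain grey ring is at (302,217) and the blue look-alike at (293,270). The coarse sieve is the grey one at (444,242), with the red look-alike at (495,209). The fine sieve is at (155,235). The lid with its black knob is at (212,310); the dish at (370,170) and the plate at (289,135) could be confused with it. The foot is at (379,314), and the mortar at (295,328) could be taken for a ring. I'll choose the grey ones and check them in a crop.

```bash
cat >> h.py <<'E'
def fit(pts,z0,z1,r=None):
    from scipy.optimize import least_squares
    t=pts[(pts[:,2]>z0)&(pts[:,2]<z1)][:,:2].astype(np.float32)
    h=cv2.convexHull(t)[:,0]
    c0=(h.min(0)+h.max(0))/2
    f=lambda p:np.hypot(h[:,0]-p[0],h[:,1]-p[1])-p[2]
    s=least_squares(f,[*c0,.03],loss="soft_l1",f_scale=.001)
    return s.x
def look(n,names):
    p=read_camera(n);w=world(p);out={}
    for q,(z0,z1,g) in names.items():
        best=None
        for d in outline_of(p,q):
            pts=w[d["pixels"]];pts=pts[~np.isnan(pts[:,0])]
            if g is not None: pts=pts[np.hypot(pts[:,0]-g[0],pts[:,1]-g[1])<.06]
            pts=pts[(pts[:,2]>z0)&(pts[:,2]<z1)]
            if len(pts)>30: best=fit(pts,z0,z1);break
        out[q]=best;print(n,q,best if best is None else np.round(best,4))
    return p,w,out
E
python3 - <<'E'
from h import *
N=dict(foot=(.013,.022,(.464,-.163)),pan=(.055,.066,(.652,-.012)),fine_sieve=(.033,.044,(.616,.278)),coarse_sieve=(.043,.054,(.605,-.287)),lid=(.040,.05,(.469,.164)))
for n in("top","scene"): p,w,o=look(n,N)
p=read_camera("top")
a=[p["image"][r-30:r+30,c-40:c+40] for r,c in[(217,302),(235,155),(242,444),(310,212)]]
i=np.vstack([np.hstack(a[:2]),np.hstack(a[2:])])
save({"image":i},"crop1.png",s=4)
E
```

```text
top foot [ 0.4612 -0.1698  0.039 ]
top pan [ 0.6497 -0.0111  0.0291]
top fine_sieve [0.6157 0.2779 0.0295]
top coarse_sieve [ 0.6042 -0.2869  0.0294]
top lid None
scene foot [ 0.465  -0.1646  0.0326]
scene pan [ 0.6517 -0.0132  0.03  ]
scene fine_sieve [0.6181 0.2763 0.0298]
scene coarse_sieve [ 0.6062 -0.2885  0.0301]
scene lid None
```

View pics/crop1.png

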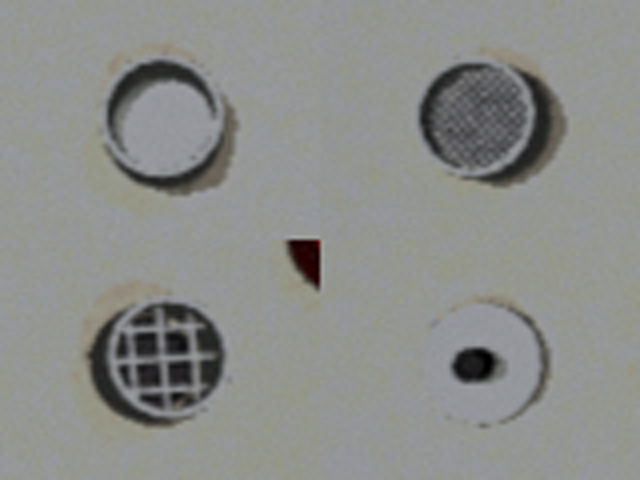

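The crop confirms the choice: pan (plain, closed floor), fine sieve (dense mesh), coarse sieve (three bars each way) and lid (black knob), all grey. First move: turn the tool parallel to the world axes and head for the pan.

Emit:
carry_out(
  deltas="-0.04 -0.029 0 -0.0203; -0.08 -0.058 0 -0.0406; -0.12 -0.087 0 -0.0609; -0.16 -0.116 0 -0.0609; -0.2 -0.145 0 -0.0609",
  jaw=1,
  force=40,
)

```text
t: 2.25
tool_pos: [0.384, 0.4156, 0.2316]
tcp_rot: [-0.0, 1.0, 0.0, 0.0]
ft_force: [1.6, 0.5, -0.2]
grip_width: 0.0858
finger_force: 0.0
```

Emit:
carry_out(
  deltas="-0.025 -0.04 0 0; -0.05 -0.08 0 0; -0.075 -0.12 0 0; -0.1 -0.16 0 0; -0.125 -0.2 0 0",
)

```text
t: 2.75
tool_pos: [0.5091, 0.2157, 0.2317]
tcp_rot: [-0.0, 1.0, 0.0, 0.0]
ft_force: [1.0, 0.5, -0.3]
grip_width: 0.0857
finger_force: 0.0
```

Emit:
carry_out(
  deltas="-0.028 -0.04 0 0; -0.056 -0.08 0 0; -0.084 -0.12 0 0; -0.112 -0.16 0 0; -0.142 -0.2 0 0",
)

```text
t: 3.25
tool_pos: [0.6513, 0.0159, 0.2316]
tcp_rot: [-0.001, 1.0, 0.0, 0.0]
ft_force: [0.9, 1.0, -0.3]
grip_width: 0.0854
finger_force: 0.0
```

Emit:
carry_out(
  deltas="0 -0.029 0.03 0; 0 -0.029 0.06 0; 0 -0.029 0.09 0; 0 -0.029 0.11 0; 0 -0.029 0.11 0",
)

```text
t: 3.75
tool_pos: [0.6481, -0.0114, 0.1181]
tcp_rot: [-0.0, 1.0, -0.0, -0.003]
ft_force: [-0.9, -0.6, 0.4]
grip_width: 0.0855
finger_force: 0.0
```

Emit:
carry_out(
  deltas="0 0 0.03 0; 0 0 0.05 0; 0 0 0.065 0; 0 0 0.075 0; 0 0 0.075 0",
)

```text
t: 4.25
tool_pos: [0.6501, -0.0113, 0.0457]
tcp_rot: [-0.001, 1.0, -0.0, -0.001]
ft_force: [0.4, -0.1, 0.1]
grip_width: 0.085
finger_force: 0.0
```

Run:
```python
from h import *
p=read_camera("scene");print(get_state()["tool_pos"]);save(p,"s1.png",(170,350,230,470),3)
```

```text
[ 0.65066295 -0.01145022  0.04656553]
```

View pics/s1.png

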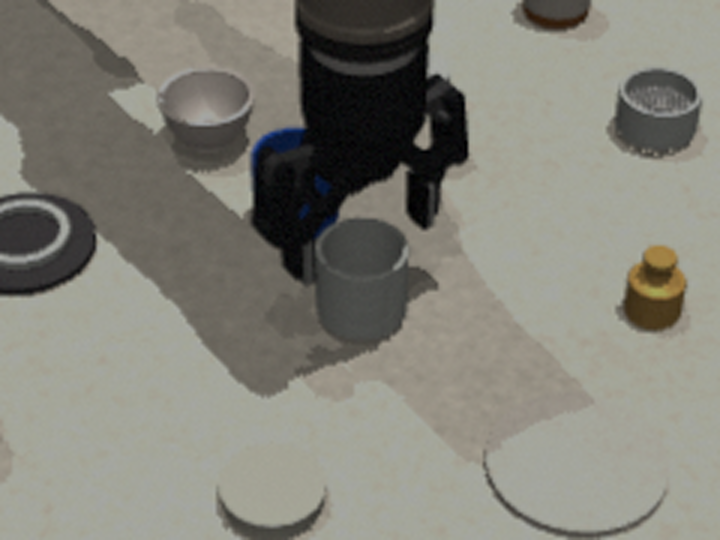

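The picture shows the fingers standing either side of the grey pan (crop pixel 362,275), clear of the blue one. I'll go down and close.

Emit:
carry_out(
  deltas="0 0 0.012 0; 0 0 0.02 0; 0 0 0.024 0; 0 0 0.024 0; 0 0 0.024 0",
)

```text
t: 4.8
tool_pos: [0.6505, -0.0115, 0.0223]
tcp_rot: [-0.0, 1.0, -0.0, -0.0]
ft_force: [0.1, 0.1, 0.7]
grip_width: 0.0851
finger_force: 0.0
```

Emit:
carry_out(
  deltas="0 0 0 0; 0 0 0 0; 0 0 0 0; 0 0 0 0; 0 0 0 0",
  jaw=0,
  force=40,
)

```text
t: 5.3
tool_pos: [0.651, -0.0115, 0.023]
tcp_rot: [-0.0, 1.0, 0.0, 0.001]
ft_force: [-1.1, 0.0, 6.0]
grip_width: 0.0599
finger_force: 43.5
```

Emit:
carry_out(
  deltas="0 0 0 0; 0 0 0 0; 0 0 -0.015 0; 0 0 -0.04 0; 0 0 -0.08 0",
)

```text
t: 5.8
tool_pos: [0.6482, -0.0113, 0.1014]
tcp_rot: [-0.001, 1.0, -0.0, -0.003]
ft_force: [0.8, 0.1, -0.3]
grip_width: 0.0599
finger_force: 43.4
```

Emit:
carry_out(
  deltas="0.035 -0.028 0 0; 0.072 -0.058 0 0; 0.11 -0.09 0 0; 0.148 -0.12 0 0; 0.18 -0.147 0 0",
)

```text
t: 6.3
tool_pos: [0.468, -0.1599, 0.1028]
tcp_rot: [0.0, 1.0, 0.0, -0.0]
ft_force: [-0.4, -0.6, 0.0]
grip_width: 0.0597
finger_force: 43.4
```

Emit:
carry_out(
  deltas="0.0065 -0.005 0 0; 0.0065 -0.005 0.01 0; 0.0065 -0.005 0.03 0; 0.0065 -0.005 0.04 0; 0.0065 -0.005 0.04 0",
)

```text
t: 6.8
tool_pos: [0.4639, -0.1622, 0.0607]
tcp_rot: [-0.001, 1.0, 0.0, -0.001]
ft_force: [-0.4, -0.1, -0.6]
grip_width: 0.0595
finger_force: 43.4
```

```bash
cat > rel.py <<'E'
from h import *
import sys
for n in("scene","top"):
    p=read_camera(n);w=world(p)
    s=get_state();print(n,s["tool_pos"].round(4))
    for a in sys.argv[1:]:
        q,g=a.split(":")
        g=float(g)  # expected rim z
        m=np.zeros((480,640),bool)
        for d in outline_of(p,q):
            if np.nanmedian(np.abs(w[d["pixels"]][:,:2]-s["tool_pos"][:2]).max(1))<.07: m=d["pixels"];break
        pts=w[m];pts=pts[~np.isnan(pts[:,0])]
        if len(pts)<20: print(q,"none");continue
        print(q,"z97 %.4f"%np.percentile(pts[:,2],97), fit(pts,g-.005,g+.006).round(4) if ((abs(pts[:,2]-g)<.005).sum()>10) else None)
save(read_camera("scene"),"last_s.png")
E
python3 rel.py foot:0.016 pan:0.1
```

```text
scene [ 0.4643 -0.1626  0.0616]
foot z97 0.0158 [ 0.4705 -0.1654  0.0347]
pan z97 0.0968 [ 0.4669 -0.164   0.0289]
top [ 0.4648 -0.1634  0.0627]
foot z97 0.0171 [ 0.4611 -0.1703  0.0512]
pan none
```

Emit:
carry_out(
  deltas="0 0 0.006 0; 0 0 0.013 0; 0 0 0.02 0; 0 0 0.026 0; 0 0 0.03 0",
)

```text
t: 7.65
tool_pos: [0.4636, -0.1635, 0.0326]
tcp_rot: [-0.0, 1.0, 0.0, -0.001]
ft_force: [-16.7, 7.0, 66.9]
grip_width: 0.0598
finger_force: 49.0
```

Emit:
carry_out(
  deltas="0 0 0 0; 0 0 0 0; 0 0 0 0; 0 0 0 0; 0 0 0 0",
)

```text
t: 8.15
tool_pos: [0.4636, -0.1635, 0.0329]
tcp_rot: [-0.0, 1.0, 0.0, -0.0]
ft_force: [-5.1, 1.3, 14.8]
grip_width: 0.0599
finger_force: 44.7
```

Emit:
carry_out(
  deltas="0 0 -0.0005 0; 0 0 -0.0005 0; 0 0 -0.0005 0; 0 0 -0.0005 0; 0 0 -0.0005 0",
  jaw=1,
)

```text
t: 8.65
tool_pos: [0.464, -0.1636, 0.0326]
tcp_rot: [-0.0, 1.0, 0.0, -0.0]
ft_force: [-0.5, 0.2, 0.1]
grip_width: 0.0856
finger_force: 0.0
```

Emit:
carry_out(
  deltas="0 0 -0.02 0; 0 0 -0.05 0; 0 0 -0.09 0; 0 0 -0.13 0; 0 0 -0.17 0",
)

```text
t: 9.15
tool_pos: [0.4636, -0.1636, 0.2043]
tcp_rot: [-0.0, 1.0, 0.0, -0.0]
ft_force: [0.8, 0.7, 0.2]
grip_width: 0.0853
finger_force: 0.0
```

```bash
python3 rel.py foot:0.016 pan:0.07; python3 -c "
from h import *
save(read_camera('scene'),'s2.png',(150,330,150,390),3)"
```

```text
scene [ 0.4672 -0.1648  0.2105]
foot z97 0.0157 [ 0.4673 -0.1661  0.0327]
pan z97 0.0693 [ 0.4653 -0.1658  0.0299]
top [ 0.4645 -0.1636  0.2035]
foot z97 0.0391 [ 0.4638 -0.1622  0.0472]
pan z97 0.0743 [ 0.4669 -0.1623  0.0261]
```

View pics/s2.png

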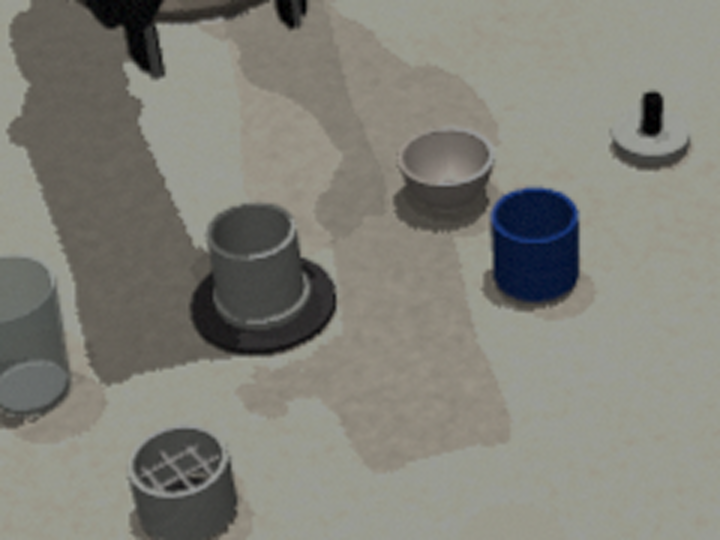

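The pan stands upright in the foot's collar (crop pixel 255,270) and has been let go. Next is the fine sieve.

Emit:
carry_out(
  deltas="-0.013 0.037 0 0; -0.028 0.08 0 0; -0.043 0.125 0 0; -0.058 0.17 0 0; -0.074 0.215 0 0",
)

```text
t: 10.05
tool_pos: [0.5375, 0.0531, 0.2016]
tcp_rot: [-0.0, 1.0, -0.0, -0.001]
ft_force: [1.3, -0.2, -0.3]
grip_width: 0.0856
finger_force: 0.0
```

Emit:
carry_out(
  deltas="-0.015 0.045 0 0; -0.03 0.09 0 0; -0.045 0.135 0 0; -0.06 0.18 0 0; -0.077 0.219 0 0",
)

```text
t: 10.55
tool_pos: [0.614, 0.2732, 0.201]
tcp_rot: [-0.001, 1.0, -0.0, -0.001]
ft_force: [0.2, -0.8, 0.3]
grip_width: 0.0852
finger_force: 0.0
```

Emit:
carry_out(
  deltas="-0.002 0.0073 0.02 0; -0.002 0.0073 0.06 0; -0.002 0.0073 0.1 0; -0.002 0.0073 0.135 0; -0.002 0.0073 0.155 0",
)

```text
t: 11.05
tool_pos: [0.6139, 0.2765, 0.0426]
tcp_rot: [-0.0, 1.0, -0.002, -0.003]
ft_force: [-0.5, 0.5, 0.4]
grip_width: 0.0856
finger_force: 0.0
```

Emit:
carry_out(
  deltas="0 0 0 0; 0 0 0.01 0; 0 0 0.02 0; 0 0 0.03 0; 0 0 0.03 0",
)

```text
t: 11.55
tool_pos: [0.6159, 0.2775, 0.0166]
tcp_rot: [-0.0, 1.0, -0.0, -0.001]
ft_force: [-0.0, -0.4, -1.1]
grip_width: 0.0858
finger_force: 0.0
```

```bash
python3 -c "
from h import *
print(get_state()['tool_pos'])
save(read_camera('scene'),'s3.png',(150,270,360,520),3)"
```

```text
[0.61587585 0.27748139 0.01658103]
```

View pics/s3.png

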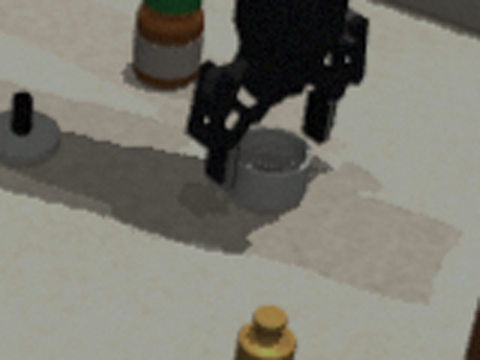

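The fingers straddle the fine sieve (crop pixel 270,170), clear of the jar and the lid. I'll lower 8 mm and close.

Emit:
carry_out(
  deltas="0 0 0.004 0; 0 0 0.008 0; 0 0 0.008 0; 0 0 0.008 0; 0 0 0.008 0",
)

```text
t: 12.1
tool_pos: [0.6168, 0.2779, 0.01]
tcp_rot: [-0.0, 1.0, 0.0, 0.0]
ft_force: [-0.3, -0.3, -0.3]
grip_width: 0.0853
finger_force: 0.0
```

Emit:
carry_out(
  deltas="0 0 0 0; 0 0 0 0; 0 0 0 0; 0 0 0 0; 0 0 0 0",
  jaw=0,
)

```text
t: 12.6
tool_pos: [0.6171, 0.2781, 0.0104]
tcp_rot: [-0.0, 1.0, 0.0, 0.0]
ft_force: [-0.9, 0.5, 4.7]
grip_width: 0.0583
finger_force: 43.5
```

Emit:
carry_out(
  deltas="0 0 0 0; 0 0 -0.02 0; 0 0 -0.06 0; 0 0 -0.1 0; 0 0 -0.13 0",
)

```text
t: 13.1
tool_pos: [0.617, 0.2779, 0.1418]
tcp_rot: [-0.0, 1.0, 0.0, 0.001]
ft_force: [0.9, 0.5, -0.5]
grip_width: 0.0582
finger_force: 43.4
```

```bash
python3 rel.py fine_sieve:0.169; python3 -c "
from h import *
save(read_camera('scene'),'s4.png',(90,230,360,520),3)"
```

```text
scene [0.6195 0.279  0.147 ]
fine_sieve z97 0.1690 [0.6167 0.2747 0.0317]
top [0.6179 0.2783 0.1419]
fine_sieve z97 0.1878 [0.6168 0.277  0.028 ]
```

View pics/s4.png

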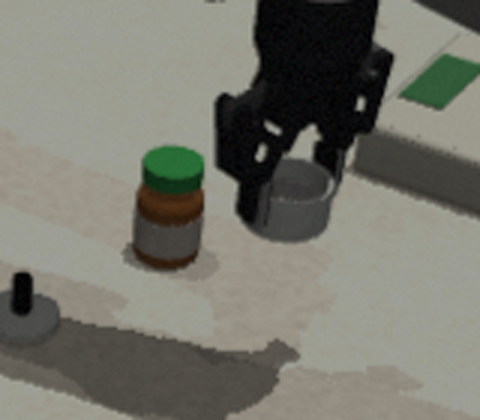

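The fine sieve is held level (crop pixel 290,205). I'll carry it over to the pan.

Emit:
carry_out(
  deltas="0.013 -0.037 0 0; 0.028 -0.08 0 0; 0.043 -0.125 0 0; 0.058 -0.17 0 0; 0.074 -0.215 0 0",
)

```text
t: 13.9
tool_pos: [0.541, 0.0609, 0.1381]
tcp_rot: [-0.001, 1.0, -0.0, -0.001]
ft_force: [1.3, -0.5, -0.9]
grip_width: 0.0581
finger_force: 43.4
```

Emit:
carry_out(
  deltas="0.015 -0.045 0 0; 0.03 -0.09 0 0; 0.045 -0.135 0 0; 0.06 -0.18 0 0; 0.077 -0.22 0 0",
)

```text
t: 14.4
tool_pos: [0.4642, -0.1593, 0.1385]
tcp_rot: [-0.0, 1.0, 0.0, -0.001]
ft_force: [0.9, 0.4, -0.5]
grip_width: 0.0582
finger_force: 43.4
```

Emit:
carry_out(
  deltas="0.002 -0.007 0 0; 0.002 -0.007 0.015 0; 0.002 -0.007 0.03 0; 0.002 -0.007 0.045 0; 0.002 -0.007 0.045 0",
)

```text
t: 14.9
tool_pos: [0.4619, -0.1632, 0.0921]
tcp_rot: [-0.001, 1.0, 0.001, -0.003]
ft_force: [-0.8, 1.2, -1.4]
grip_width: 0.0585
finger_force: 43.4
```

```bash
python3 rel.py pan:0.07 fine_sieve:0.123; python3 -c "
from h import *
save(read_camera('scene'),'s5.png',(130,290,160,320),3)"
```

```text
scene [ 0.4627 -0.1635  0.0932]
pan z97 0.0689 [ 0.4688 -0.1665  0.0285]
fine_sieve z97 0.1192 [ 0.4638 -0.1652  0.0296]
top [ 0.4643 -0.1642  0.0951]
pan none
fine_sieve none
```

View pics/s5.png

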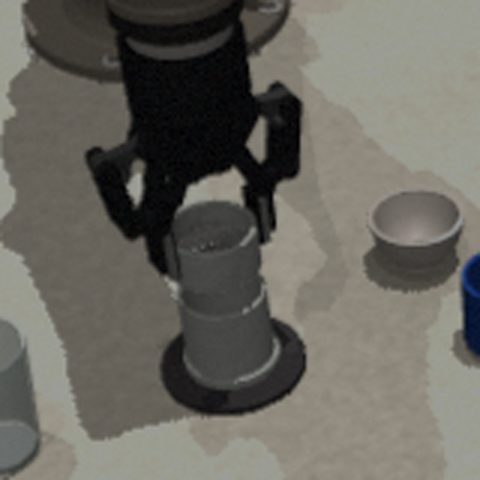

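The fine sieve hangs centred just above the pan. I'll lower it gently.

Emit:
carry_out(
  deltas="0 0 0.005 0; 0 0 0.009 0; 0 0 0.013 0; 0 0 0.016 0; 0 0 0.018 0",
)

```text
t: 15.8
tool_pos: [0.4638, -0.1643, 0.0763]
tcp_rot: [-0.0, 1.0, 0.0, -0.0]
ft_force: [-0.0, -0.7, -1.5]
grip_width: 0.0584
finger_force: 43.5
```

Emit:
carry_out(
  deltas="0 0 0.0005 0; 0 0 0.001 0; 0 0 0.0015 0; 0 0 0.002 0; 0 0 0.002 0",
)

```text
t: 16.3
tool_pos: [0.4641, -0.1643, 0.0748]
tcp_rot: [-0.0, 1.0, 0.0, 0.0]
ft_force: [-0.4, 0.1, -1.8]
grip_width: 0.0588
finger_force: 43.5
```

Emit:
carry_out(
  deltas="0 0 0.0005 0; 0 0 0.0005 0; 0 0 0.001 0; 0 0 0.001 0; 0 0 0.001 0",
)

```text
t: 16.8
tool_pos: [0.4642, -0.1643, 0.0743]
tcp_rot: [-0.0, 1.0, 0.0, 0.0]
ft_force: [-1.8, 1.1, 6.7]
grip_width: 0.0587
finger_force: 44.2
```

Emit:
carry_out(
  deltas="0 0 0 0; 0 0 0 0; 0 0 0 0; 0 0 0 0; 0 0 0 0",
  jaw=1,
)

```text
t: 17.3
tool_pos: [0.464, -0.1643, 0.0737]
tcp_rot: [-0.0, 1.0, 0.0, -0.0]
ft_force: [-0.0, -0.3, -0.2]
grip_width: 0.0857
finger_force: 0.0
```

Emit:
carry_out(
  deltas="0 0 -0.01 0; 0 0 -0.04 0; 0 0 -0.08 0; 0 0 -0.11 0; 0 0 -0.13 0",
)

```text
t: 17.8
tool_pos: [0.4649, -0.1647, 0.2069]
tcp_rot: [-0.0, 1.0, -0.0, 0.002]
ft_force: [0.4, -0.6, 0.1]
grip_width: 0.0853
finger_force: 0.0
```

```bash
python3 rel.py pan:0.07 fine_sieve:0.102; python3 -c "
from h import *
save(read_camera('scene'),'s6.png',(130,330,140,320),3)"
```

```text
scene [ 0.4663 -0.165   0.2093]
pan z97 0.0661 [ 0.4698 -0.1662  0.0269]
fine_sieve z97 0.1019 [ 0.4667 -0.1659  0.0296]
top [ 0.464  -0.1643  0.2042]
pan z97 0.0711 None
fine_sieve z97 0.1048 [ 0.4689 -0.1607  0.0231]
```

View pics/s6.png

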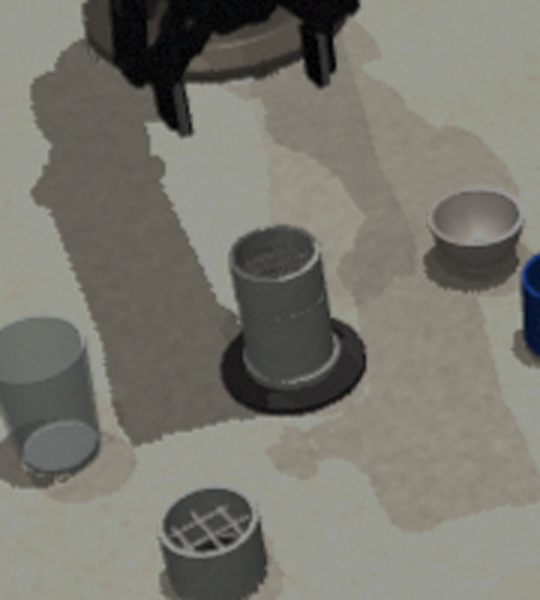

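The fine sieve is fully home on the pan (crop pixel 280,275; rim measured at 102 mm). Next is the grey coarse sieve.

Emit:
carry_out(
  deltas="-0.03 -0.026 0 0; -0.064 -0.055 0 0; -0.1 -0.086 0 0; -0.13 -0.113 0 0; -0.141 -0.1227 0 0",
)

```text
t: 18.7
tool_pos: [0.6067, -0.2897, 0.202]
tcp_rot: [0.0, 1.0, -0.001, -0.001]
ft_force: [-0.6, -0.2, 0.4]
grip_width: 0.0853
finger_force: 0.0
```

Emit:
carry_out(
  deltas="0 0 0.02 0; 0 0 0.06 0; 0 0 0.1 0; 0 0 0.13 0; 0 0 0.15 0",
)

```text
t: 19.2
tool_pos: [0.603, -0.2859, 0.0497]
tcp_rot: [-0.0, 1.0, 0.001, -0.003]
ft_force: [0.2, 0.5, -0.1]
grip_width: 0.0858
finger_force: 0.0
```

Emit:
carry_out(
  deltas="0 0 0.01 0; 0 0 0.02 0; 0 0 0.03 0; 0 0 0.0355 0; 0 0 0.0355 0",
)

```text
t: 19.7
tool_pos: [0.6049, -0.2868, 0.0179]
tcp_rot: [-0.0, 1.0, 0.0, -0.0]
ft_force: [0.3, -0.6, -0.1]
grip_width: 0.0853
finger_force: 0.0
```

```bash
python3 rel.py coarse_sieve:0.048; python3 -c "
from h import *
save(read_camera('scene'),'s7.png',(230,390,120,290),3)"
```

```text
scene [ 0.6053 -0.2869  0.0185]
coarse_sieve z97 0.0476 [ 0.6065 -0.2884  0.0298]
top [ 0.6057 -0.2871  0.0191]
coarse_sieve z97 0.0501 [ 0.6004 -0.2843  0.0249]
```

View pics/s7.png

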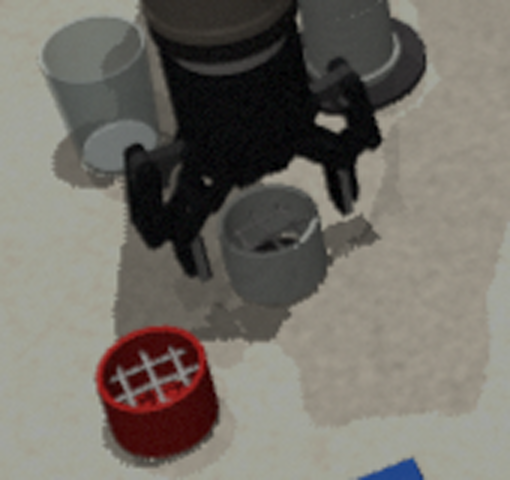

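The fingers straddle the grey coarse sieve (crop pixel 272,245), clear of the red one (158,390) and the beaker. I'll close and lift.

Emit:
carry_out(
  deltas="0 0 0 0; 0 0 0 0; 0 0 0 0; 0 0 0 0; 0 0 0 0",
  jaw=0,
)

```text
t: 20.5
tool_pos: [0.6056, -0.2871, 0.0189]
tcp_rot: [-0.0, 1.0, -0.0, 0.0]
ft_force: [-0.2, 0.0, 5.7]
grip_width: 0.0582
finger_force: 43.4
```

```bash
python3 -c "
from station import *
s=get_state();print(s['tool_pos'],s['grip_width'])"
```

```text
[ 0.60558172 -0.28708035  0.01887414] 0.05818210768919664
```

Emit:
carry_out(
  deltas="0 0 0 0; 0 0 -0.02 0; 0 0 -0.06 0; 0 0 -0.1 0; 0 0 -0.145 0",
)

```text
t: 21.0
tool_pos: [0.6041, -0.2864, 0.1633]
tcp_rot: [-0.0, 1.0, 0.0, -0.001]
ft_force: [0.3, -0.1, -1.3]
grip_width: 0.0579
finger_force: 43.2
```

Emit:
carry_out(
  deltas="0.02 0.018 0 0; 0.055 0.048 0 0; 0.09 0.078 0 0; 0.125 0.108 0 0; 0.141 0.1227 0 0",
)

```text
t: 21.5
tool_pos: [0.4601, -0.1617, 0.1624]
tcp_rot: [-0.001, 1.0, 0.001, -0.002]
ft_force: [1.8, 0.1, -0.4]
grip_width: 0.058
finger_force: 43.2
```

Emit:
carry_out(
  deltas="0 0 0 0; 0 0 0.005 0; 0 0 0.015 0; 0 0 0.02 0; 0 0 0.02 0",
)

```text
t: 22.0
tool_pos: [0.4636, -0.1647, 0.1418]
tcp_rot: [-0.0, 1.0, 0.0, -0.001]
ft_force: [0.4, 0.1, -1.9]
grip_width: 0.0582
finger_force: 43.2
```

```bash
python3 rel.py fine_sieve:0.102 coarse_sieve:0.173; python3 -c "
from h import *
save(read_camera('scene'),'s8.png',(100,290,140,320),3)"
```

```text
scene [ 0.4638 -0.1647  0.1424]
fine_sieve z97 0.1016 [ 0.4676 -0.1667  0.029 ]
coarse_sieve z97 0.1702 [ 0.4665 -0.1664  0.0284]
top [ 0.4643 -0.1646  0.1433]
fine_sieve z97 0.1045 [ 0.449  -0.1803  0.05  ]
coarse_sieve z97 0.1748 [24.8349 22.1958 33.0465]
```

View pics/s8.png

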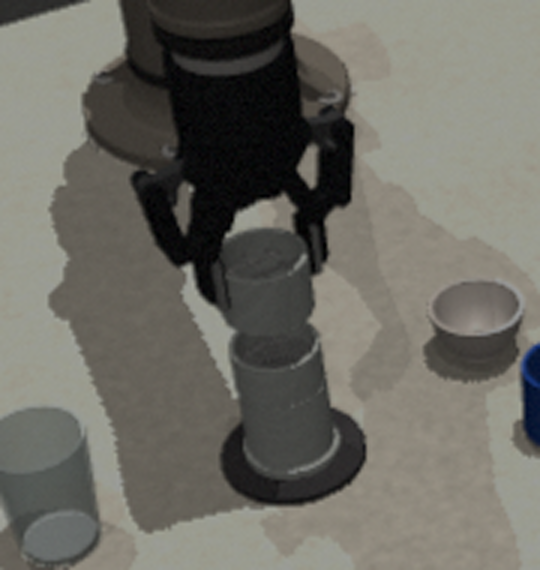

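The coarse sieve hangs centred above the fine one (crop pixels 265,280 and 278,350). I'll lower it.

Emit:
carry_out(
  deltas="0 0 0.006 0; 0 0 0.012 0; 0 0 0.018 0; 0 0 0.023 0; 0 0 0.026 0",
)

```text
t: 22.9
tool_pos: [0.4637, -0.1642, 0.1165]
tcp_rot: [-0.0, 1.0, 0.0, -0.001]
ft_force: [0.3, -0.0, -0.2]
grip_width: 0.058
finger_force: 43.2
```

Emit:
carry_out(
  deltas="0 0 0.0005 0; 0 0 0.001 0; 0 0 0.0015 0; 0 0 0.002 0; 0 0 0.002 0",
)

```text
t: 23.4
tool_pos: [0.4642, -0.1643, 0.1154]
tcp_rot: [-0.0, 1.0, -0.0, 0.0]
ft_force: [0.4, -0.1, -0.2]
grip_width: 0.058
finger_force: 43.2
```

Emit:
carry_out(
  deltas="0 0 0.0005 0; 0 0 0.001 0; 0 0 0.001 0; 0 0 0.001 0; 0 0 0.001 0",
)

```text
t: 23.9
tool_pos: [0.4643, -0.1643, 0.1148]
tcp_rot: [-0.0, 1.0, 0.0, 0.0]
ft_force: [-2.0, 1.0, 5.7]
grip_width: 0.0582
finger_force: 43.8
```

Emit:
carry_out(
  deltas="0 0 0 0; 0 0 0 0; 0 0 0 0; 0 0 0 0; 0 0 0 0",
  jaw=1,
)

```text
t: 24.4
tool_pos: [0.464, -0.1643, 0.1142]
tcp_rot: [-0.0, 1.0, 0.0, -0.0]
ft_force: [-0.6, 0.3, 0.6]
grip_width: 0.0855
finger_force: 0.0
```

Emit:
carry_out(
  deltas="0 0 -0.01 0; 0 0 -0.04 0; 0 0 -0.08 0; 0 0 -0.1 0; 0 0 -0.11 0",
)

```text
t: 24.9
tool_pos: [0.4652, -0.1647, 0.2271]
tcp_rot: [-0.0, 1.0, -0.0, 0.002]
ft_force: [0.4, -0.0, -0.0]
grip_width: 0.0853
finger_force: 0.0
```

```bash
python3 rel.py fine_sieve:0.102 coarse_sieve:0.144
python3 - <<'E'
from h import *
p=read_camera("scene");save(p,"s9.png",(100,290,140,320),3)
for n in("scene","top"):
    p=read_camera(n);w=world(p)
    d=outline_of(p,"lid")
    for g in d[:1]:
        pts=w[g["pixels"]];pts=pts[np.hypot(pts[:,0]-.469,pts[:,1]-.164)<.05]
        k=pts[pts[:,2]>.035]; dd=pts[pts[:,2]<.025]
        print(n,len(k),(k.min(0)+k.max(0))/2,np.ptp(k,axis=0),k[:,2].max(),fit(dd,.008,.022) if len(dd)>20 else None)
E
```

```text
scene [ 0.4653 -0.1647  0.2273]
fine_sieve z97 0.1002 [ 0.4692 -0.1669  0.0279]
coarse_sieve z97 0.1434 [ 0.4655 -0.1658  0.0301]
top [ 0.4635 -0.1641  0.2235]
fine_sieve none
coarse_sieve z97 0.1476 [ 0.4655 -0.1634  0.0275]
scene 35 [0.47199769 0.1617376  0.04133657] [0.01520185 0.01247558 0.01229856] 0.047485851142731406 [0.46953723 0.16297084 0.02990094]
top 61 [0.46817671 0.16411069 0.04251254] [0.01499123 0.01727828 0.01367987] 0.04935247754587069 [0.46775215 0.1646606  0.02843677]
```

View pics/s9.png

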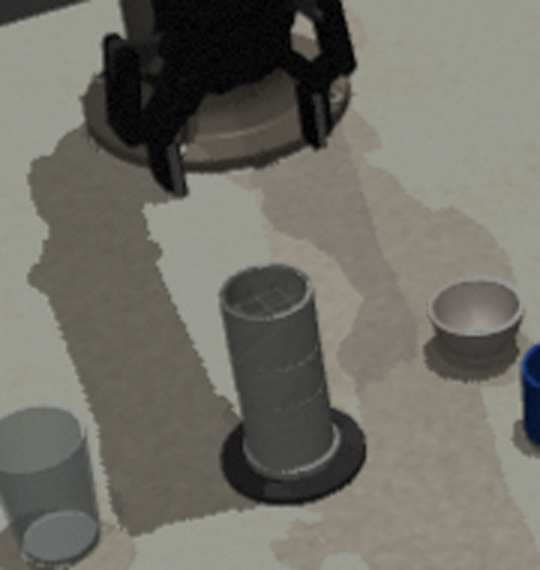

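The coarse sieve is home (crop pixel 268,295; rim at 143.4 mm). Now the lid.

Emit:
carry_out(
  deltas="-0.001 0.037 0 0; -0.002 0.08 0 0; -0.003 0.125 0 0; -0.004 0.17 0 0; -0.0046 0.215 0 0",
)

```text
t: 26.0
tool_pos: [0.4683, 0.0524, 0.2244]
tcp_rot: [-0.0, 1.0, 0.0, 0.0]
ft_force: [1.6, -0.4, -0.3]
grip_width: 0.0852
finger_force: 0.0
```

Emit:
carry_out(
  deltas="0 0.04 0 0; 0 0.075 0 0; 0 0.1 0 0; 0 0.1135 0.01 0; 0 0.1135 0.04 0",
)

```text
t: 26.5
tool_pos: [0.4701, 0.167, 0.1855]
tcp_rot: [-0.002, 1.0, 0.002, 0.003]
ft_force: [0.5, 0.0, -0.5]
grip_width: 0.0854
finger_force: 0.0
```

Emit:
carry_out(
  deltas="0 0 0.03 0; 0 0 0.07 0; 0 0 0.1 0; 0 0 0.125 0; 0 0 0.135 0",
)

```text
t: 27.0
tool_pos: [0.4667, 0.1624, 0.0465]
tcp_rot: [0.0, 1.0, -0.001, -0.002]
ft_force: [-0.2, -0.2, -0.4]
grip_width: 0.0853
finger_force: 0.0
```

```bash
python3 -c "
from h import *
print(get_state()['tool_pos'])
save(read_camera('scene'),'s10.png',(110,260,290,450),3)"
```

```text
[0.46667519 0.16242097 0.04648827]
```

View pics/s10.png

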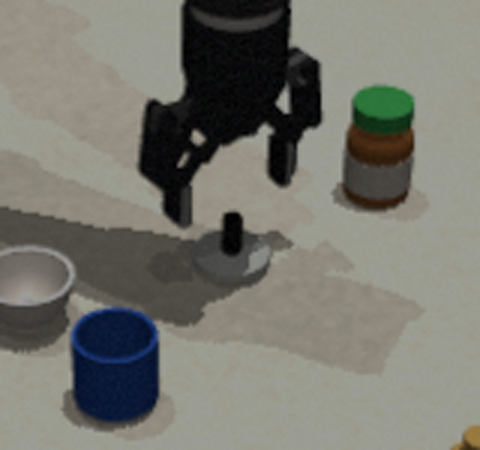

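The knob (crop pixel 232,232) stands midway between the fingers. I'll lower and close.

Emit:
carry_out(
  deltas="0 0 0.008 0; 0 0 0.016 0; 0 0 0.023 0; 0 0 0.027 0; 0 0 0.027 0",
)

```text
t: 27.55
tool_pos: [0.4682, 0.1642, 0.022]
tcp_rot: [-0.0, 1.0, -0.0, -0.0]
ft_force: [-0.1, 0.5, -0.7]
grip_width: 0.0856
finger_force: 0.0
```

Emit:
carry_out(
  deltas="0 0 0 0; 0 0 0 0; 0 0 0 0; 0 0 0 0; 0 0 0 0",
  jaw=0.4,
)

```text
t: 28.05
tool_pos: [0.4684, 0.1642, 0.0224]
tcp_rot: [-0.0, 1.0, 0.0, 0.0]
ft_force: [-1.1, 0.2, -0.6]
grip_width: 0.034
finger_force: 0.0
```

Emit:
carry_out(
  deltas="0 0 0 0; 0 0 0 0; 0 0 0 0; 0 0 0 0; 0 0 0 0",
  jaw=0,
)

```text
t: 28.55
tool_pos: [0.4684, 0.1643, 0.0224]
tcp_rot: [-0.0, 1.0, 0.0, 0.0]
ft_force: [-0.5, 1.1, 1.0]
grip_width: 0.0148
finger_force: 38.9
```

Emit:
carry_out(
  deltas="0 0 -0.01 0; 0 0 -0.04 0; 0 0 -0.08 0; 0 0 -0.12 0; 0 0 -0.165 0",
)

```text
t: 29.05
tool_pos: [0.4675, 0.1637, 0.189]
tcp_rot: [-0.0, 1.0, -0.0, -0.001]
ft_force: [1.5, 0.9, -1.3]
grip_width: 0.0146
finger_force: 39.1
```

Emit:
carry_out(
  deltas="0.001 -0.037 0 0; 0.002 -0.08 0 0; 0.003 -0.12 0 0; 0.004 -0.16 0 0; 0.0045 -0.2 0 0",
)

```text
t: 29.55
tool_pos: [0.4635, -0.0374, 0.188]
tcp_rot: [-0.0, 1.0, 0.0, 0.0]
ft_force: [0.9, -0.0, -0.2]
grip_width: 0.0144
finger_force: 39.2
```

Emit:
carry_out(
  deltas="0 -0.035 0 0; 0 -0.07 0 0; 0 -0.1 0 0; 0 -0.12 0 0; 0 -0.1286 0 0",
)

```text
t: 30.05
tool_pos: [0.4636, -0.1666, 0.1878]
tcp_rot: [0.001, 1.0, -0.0, 0.0]
ft_force: [-0.3, 0.5, -1.4]
grip_width: 0.0146
finger_force: 39.2
```

Emit:
carry_out(
  deltas="0 0 0 0; 0 0 0.003 0; 0 0 0.006 0; 0 0 0.01 0; 0 0 0.01 0",
)

```text
t: 30.55
tool_pos: [0.4638, -0.1635, 0.1765]
tcp_rot: [-0.001, 1.0, 0.0, -0.001]
ft_force: [1.0, 0.2, -0.4]
grip_width: 0.0142
finger_force: 39.2
```

```bash
python3 rel.py lid:0.166 coarse_sieve:0.144; python3 -c "
from h import *
save(read_camera('scene'),'s11.png',(90,280,140,320),3)"
```

```text
scene [ 0.4639 -0.1638  0.1768]
lid z97 0.1978 [ 0.4651 -0.1654  0.0299]
coarse_sieve z97 0.1433 [ 0.4691 -0.1674  0.0284]
top [ 0.4643 -0.1643  0.1773]
lid none
coarse_sieve z97 0.0175 None
```

View pics/s11.png

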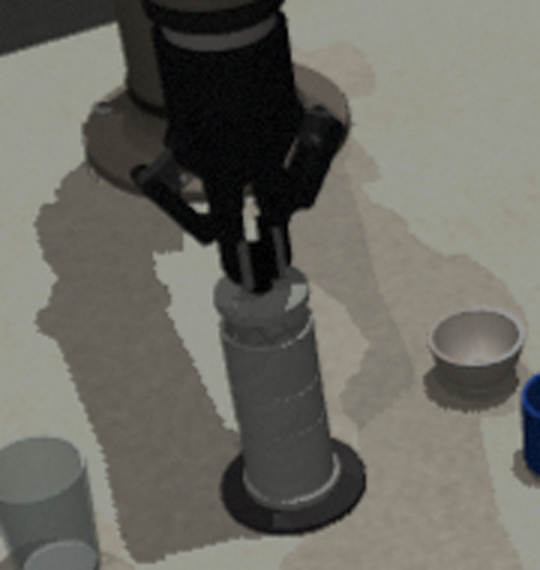

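The lid hangs level and centred over the tower (crop pixel 262,300). I'll lower it.

Emit:
carry_out(
  deltas="0 0 0.004 0; 0 0 0.008 0; 0 0 0.011 0; 0 0 0.013 0; 0 0 0.0145 0",
)

```text
t: 31.45
tool_pos: [0.464, -0.1644, 0.1625]
tcp_rot: [-0.0, 1.0, 0.0, -0.0]
ft_force: [0.5, 0.5, -1.0]
grip_width: 0.0147
finger_force: 39.2
```

Emit:
carry_out(
  deltas="0 0 0.0005 0; 0 0 0.001 0; 0 0 0.0015 0; 0 0 0.002 0; 0 0 0.002 0",
)

```text
t: 31.95
tool_pos: [0.4641, -0.1644, 0.1608]
tcp_rot: [-0.0, 1.0, 0.0, 0.0]
ft_force: [0.5, 0.2, -0.9]
grip_width: 0.0148
finger_force: 39.2
```

Emit:
carry_out(
  deltas="0 0 0.0005 0; 0 0 0.001 0; 0 0 0.001 0; 0 0 0.001 0; 0 0 0.001 0",
)

```text
t: 32.45
tool_pos: [0.4645, -0.1645, 0.1603]
tcp_rot: [-0.0, 1.0, -0.0, 0.0]
ft_force: [-2.2, 0.2, 4.5]
grip_width: 0.0147
finger_force: 39.7
```

Contact felt, and the lid is home. I'll open, and rise once the fingers are clear of the knob.

Emit:
carry_out(
  deltas="0 0 0 0; 0 0 0 0; 0 0 0 0; 0 0 0 0; 0 0 0 0",
  jaw=1,
)

```text
t: 32.95
tool_pos: [0.4641, -0.1644, 0.1597]
tcp_rot: [-0.0, 1.0, 0.0, -0.0]
ft_force: [-0.9, -1.0, 0.5]
grip_width: 0.0845
finger_force: 0.0
```

Emit:
carry_out(
  deltas="0 0 0 0; 0 0 -0.01 0; 0 0 -0.04 0; 0 0 -0.07 0; 0 0 -0.1 0",
)

```text
t: 33.45
tool_pos: [0.464, -0.1644, 0.2616]
tcp_rot: [-0.0, 1.0, -0.0, 0.0]
ft_force: [0.8, -0.0, -0.2]
grip_width: 0.0854
finger_force: 0.0
```

Emit:
carry_out(
  deltas="0 0 0 0; 0 0 0 0; 0 0 0 0; 0 0 0 0; 0 0 0 0",
)

```text
t: 33.95
tool_pos: [0.4636, -0.1643, 0.2589]
tcp_rot: [-0.0, 1.0, 0.0, -0.001]
ft_force: [-0.0, 0.5, -0.4]
grip_width: 0.0856
finger_force: 0.0
```

```bash
python3 rel.py lid:0.152 coarse_sieve:0.144; python3 -c "
from h import *
save(read_camera('scene'),'s12.png',(90,280,140,320),3)"
```

```text
scene [ 0.4637 -0.1643  0.2591]
lid z97 0.1824 [ 0.467  -0.1668  0.0295]
coarse_sieve z97 0.1408 [ 0.468  -0.1675  0.0286]
top [ 0.464  -0.1644  0.2595]
lid z97 0.1550 [ 0.4691 -0.1613  0.0228]
coarse_sieve z97 0.1432 None
```

View pics/s12.png

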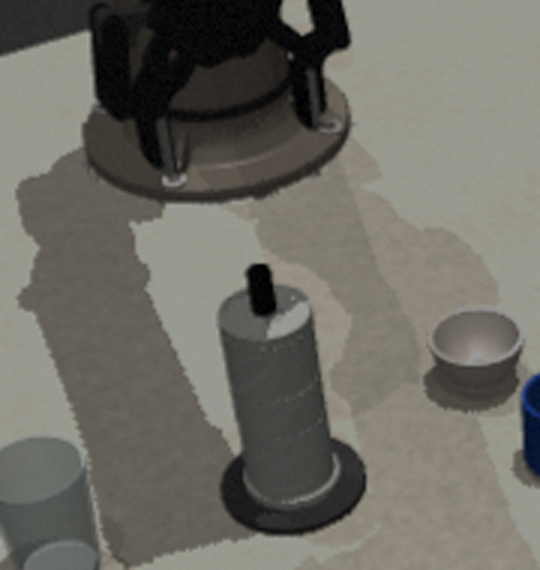

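The lid sits flush on the coarse sieve (crop pixel 265,310), the tower is complete, and the fingers are clear. Handing in.

```bash
python3 -c "
from station import *
print(close_job())"
```

```text
the job is handed in; nothing more can be done
None
```

The tower is built and handed in at about 34 s: pan, fine sieve, coarse sieve and lid are each seated on the foot and released, no bystander was seen to move, and the hand-in returned no verdict.

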